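# Click the batch counter round to its pointer

### The job

Keep the batch count beside the tostonera: with a fingertip, flick the teeth at the edge of the counter's wheel so that it clicks round anticlockwise (seen from above) until its one long tooth stands in line with the upright pointer on the base. Let the wheel come to rest in the last click before the pointer, then give it the one final click, without running past. Only touch the wheel gently: do not pinch it, lift the counter or shove it along the worktop, and leave everything else where it is.

Things in the scene. Friction and masses are not known exactly. Their poses are not given: they have to be found in the camera images.
- counter: batch counter standing loose on four rubber feet, 0.9 kg. Grey round base 96 mm across, 24 mm high; origin at the centre of its underside, on the wheel's upright axis. A flat nose 26 mm wide, 12 mm high runs from the base along the counter's +x to an upright pointer block, 98 to 110 mm from the axis, 36 mm high. The wheel lies on top; its teeth overhang the base, with free air under their ends
- wheel_top (a point): top of the white wheel, on its axis, 46 mm above the worktop. Hub 72 mm across, 28 to 46 mm above the worktop; six teeth like spokes, 60 degrees apart, each 14 mm wide, 29 to 45 mm above the worktop; five end 66 mm from the axis, the long one 88 mm. The gaps between teeth are open from above
- wheel (a joint): turn of the wheel, rad, growing anticlockwise seen from above; 0 when the long tooth points at the pointer. It clicks into rest every 1.047 (0, -1.047, ...) and starts two to four clicks before 0 (at -2.094, -3.142 or -4.189; rarely poised on a hump between two of these, where a touch sends it on). Pushed 0.55 out of a click it goes over the hump and snaps into the next; less, it springs back. Takes 2 to 3 N at a tooth
- long_tooth_tip (a point): middle of the end face of the long tooth, 88 mm from the wheel's axis, 37 mm above the worktop
- pointer (a point): top centre of the upright pointer block on the counter's nose, 104 mm from the wheel's axis, 36 mm above the worktop
- tostonera: bystander: twin-paddle wooden tostonera lying flat, 280 x 115 x 30 mm, origin at underside about mid-length, paddles along +x, handles along -x
- colander: bystander: red colander, 200 mm across, 100 mm high, two loop handles to 130 mm along its +x and -x, origin under its centre
- skimmer: bystander: steel skimmer lying flat, about 325 mm long, handle along -x (to 175 mm), 100 mm dish centred 100 mm along +x, up to 17 mm high
- spoon_rest: bystander: white ceramic spoon rest, dish 96 mm across and 18 mm high, 60 mm tail along -x
- salt_cellar: bystander: glass salt cellar with cork, 66 mm across, 77 mm high, origin under its centre
- oil_bottle: bystander: green glass bottle, 64 mm across, 210 mm high, origin under its centre
- ramekin: bystander: small white bowl, 80 mm across, 45 mm high, origin under its centre
Mind the look-alikes: they are no part of the job. What is shaped like the counter but green is not meant.

How it is judged (in metres and radians):
On the way, in this order (a step that is already met when the one before it is completed fails the run):
1. the wheel rests in the last click before the pointer (value of joint wheel between -1.2472 and -0.8472 rad and velocity of joint wheel between -0.2 and 0.2 rad/s), for 0.2 s.
2. the long tooth has been clicked round to the pointer (value of joint wheel between -0.2 and 0.2 rad and velocity of joint wheel between -0.2 and 0.2 rad/s), for 0.2 s.
At the end, for the whole second after the job is handed in: The wheel rests in its click at 0 (within 0.12 rad): long tooth in line with the pointer, reached turning anticlockwise; the counter stands flat, at most 50 mm from where it stood; bystanders within 25 mm of where they stood (value of joint wheel between -0.12 and 0.12 rad and velocity of joint wheel between -0.2 and 0.2 rad/s and height (world z) of counter below 0.006 m and distance of counter from where it was at the start of the episode below 0.05 m and angle between counter's own z axis and vertical below 0.05 rad and linear speed of counter below 0.02 m/s); the robot touches nothing.
It fails at once if the wheel is clicked past the pointer (value of joint wheel above 0.6 rad).
It fails at once if the counter is lifted or tipped (height (world z) of counter above 0.012 m or angle between counter's own z axis and vertical above 0.2 rad).
It fails at once if the counter is shoved more than 50 mm along the worktop (distance of counter from where it was at the start of the episode above 0.05 m).
It fails at once if the wheel is pinched or pushed harder than 30 N (contact force between the fingers and counter above 30 N).
It fails at once if something else on the worktop is moved more than 25 mm (distance of any of tostonera, colander, skimmer, spoon_rest, salt_cellar, oil_bottle, ramekin from where it was at the start of the episode above 0.025 m).
It also fails if it takes over 72 s, if anything falls off the work surface, if the arm or the gripper's body presses on something with over 40 N, if the wrist force passes 120 N, or if a joint passes its speed limit or range.

### The arm

A 6-joint arm with a two-finger parallel gripper is mounted at the origin on the work surface. World frame = base frame: x ahead of the robot, y to its left, z up, the work surface at z = 0. Lengths are in m, angles in degrees, forces in N, time in s.
With the tool pointing down it reaches from about 0.375 to 0.9 m from the base axis. Payload 3.1 kg.
Tool frame: the origin (TCP) lies on the centre line of the jaws, within the pads' length; the fingertips stand 22 mm ahead of it and the grasp point (between the pads) lies 3 mm ahead of it; y points along the fingers, z is the direction in which the jaws open and shut, and the axes are right-handed (so a half turn about y gives the same grasp; the last joint's range is limited). The gripper opens to 87 mm and grips with 3 to 60 N. Pads are 19 mm wide; open, the fingers measure 117 mm over their backs; the gripper's body (75 mm by 190 mm) begins 51 mm behind the grasp point.
Start: joints at [-10.227, 30.224, 82.088, -0, 67.689, -10.227], TCP at [0.625, 0, 0.245] pointing down, gripper open.
Joint ranges: [-176.69, 176.69], [-43.24, 126.21], [12.49, 139.97], [-82, 262], [0, 151.66], [-163.58, 163.58]. Speed limits (degrees/s): [159.86, 159.86, 180, 180, 180, 180].

### API

Orientations are given as a 3x3 rotation matrix whose columns are the frame's x, y, z axes.
In Python, from rig import bot gives the robot as it stands.
- The arm moves only by the tool jog_arm, never from a script. Its argument "motion" is one flat list of numbers, 6 for each row, row after row: the shift along the tool's x, y, z in mm, then the turn, a rotation vector about the tool's x, y, z in degrees. A call has 1 to 20 rows; each row is the pose to reach, as a shift and turn from the pose commanded when the call began, along the tool's axes at that moment; what a row does not reach only later rows make up. A row lasts 1/8 s, in which the tool goes at most 62.5 mm and 10.7 degrees, less where a joint would pass 70% of its speed; a pose out of reach is approached as far as the arm can. A call with a gripper value outside its range is refused whole. "gripper" is the opening, from 0 (shut) to 1 (fully open), set as the call begins (left out, the last holds). The fingers move at their own pace and stop on an object; the grip force is fixed at half the most. Time passes only in rows, so rows that repeat a pose let the fingers close. It gives the time, the measured TCP pose, the force and the opening at its end, in the units of the state.
- bot.read_state(): the state, without advancing time (a new reading comes with each control period).
- bot.capture(name): name is "scene" or "side" or "wrist"; returns (picture, depth): 384x512x3 uint8, red, green, blue; 384x512 float32, m along the optical axis (not along the pixel's ray), 0 where there is no reading.
- bot.get_calibration(name): a dict with "mtx" (3x3 intrinsics, pixels), "pose" (4x4, takes a point from camera to world coordinates); the wrist camera has in their place "hand_eye" (4x4, takes a point from camera to tool coordinates, whose origin is the TCP and whose axes are the tool frame's). Camera axes: x right, y up, looking along -z (the intrinsics and any distortion apply to the point x, -y, -z); pixel columns grow to the right and rows downward; lengths in m; the calibration is good to about 2 mm. A picture is of the moment at which its call begins: read the wrist's pose just before it. get_calibration takes no time and is no camera call.
- bot.hand_in(): hands the job in, once; it reports no verdict.
The state is a dict: "time_s": time; "joint_positions": joint angles; "qvel": joint speeds; "tau": joint torques, N m; "position": TCP position; "tcp_rot": TCP orientation; "force": force on the tool from outside, world axes, zero at the start; "moment": the same for the moment, N m; "opening": opening from 0.0 (shut) to 1.0 (fully open).
Only numpy, scipy, OpenCV 4.12 (cv2) and the standard library are available. Lean on these libraries where they do the work, as an engineer would, in place of code of your own. Each camera call takes 0.05 s, during which the arm holds its last target.

## Working session

There is one attempt and no reset: what is moved stays moved. The work goes in short steps, Python scripts to look and compute and a tool call to move; the robot and the scene stay as the last step left them, time stands still between calls to the robot, and variables do not carry over. Pictures are saved under pics/ and viewed, and the job is handed in when it is done.

Besides the shell and the picture viewer there is one more tool, called after "Request:" in YAML: its name, and indented under it one key for each argument. jog_arm: Moves the arm, as the interface text tells. Its arguments: {"type":"object","properties":{"motion":{"type":"array","items":{"type":"number"}},"gripper":{"type":"number"}},"required":["motion"]}

```bash
mkdir -p pics; ls; python3 - <<'E'
from rig import bot
import cv2,numpy as np
s=bot.read_state();print(s['time_s'],s['position'],s['tcp_rot'],s['opening'])
for n in ['scene','side']:
    p,d=bot.capture(n);np.savez(f'pics/{n}0.npz',p=p,d=d)
    cv2.imwrite(f'pics/{n}0.png',cv2.resize(p[:,:,::-1],(800,600)))
    c=bot.get_calibration(n);print(n,c)
E
```

```text
pics
0.0 [6.24323243e-01 1.53273150e-04 2.43577193e-01] [[ 1.46424351e-06 -2.09600545e-03  9.99997803e-01]
 [-9.99999929e-01  3.77323133e-04  2.25511970e-06]
 [-3.77327031e-04 -9.99997732e-01 -2.09600475e-03]] 0.9984433503672916
scene {'mtx': array([[489.41351148,   0.        , 252.99804397],
       [  0.        , 489.41351148, 189.39828899],
       [  0.        ,   0.        ,   1.        ]]), 'pose': array([[ 0.61119387, -0.63171679,  0.47683955,  1.33837785],
       [ 0.79129858,  0.50064046, -0.35100668, -0.48771656],
       [-0.01698836,  0.59185559,  0.80586498,  1.3597292 ],
       [ 0.        ,  0.        ,  0.        ,  1.        ]])}
side {'mtx': array([[413.98909705,   0.        , 266.1190698 ],
       [  0.        , 413.98909705, 194.34657589],
       [  0.        ,   0.        ,   1.        ]]), 'pose': array([[ 0.86647827,  0.39284145, -0.30804384,  0.20997174],
       [-0.49921349,  0.68043811, -0.5364605 , -0.58063416],
       [-0.00113916,  0.61861101,  0.78569658,  1.00534935],
       [ 0.        ,  0.        ,  0.        ,  1.        ]])}
```

View pics/scene0.png

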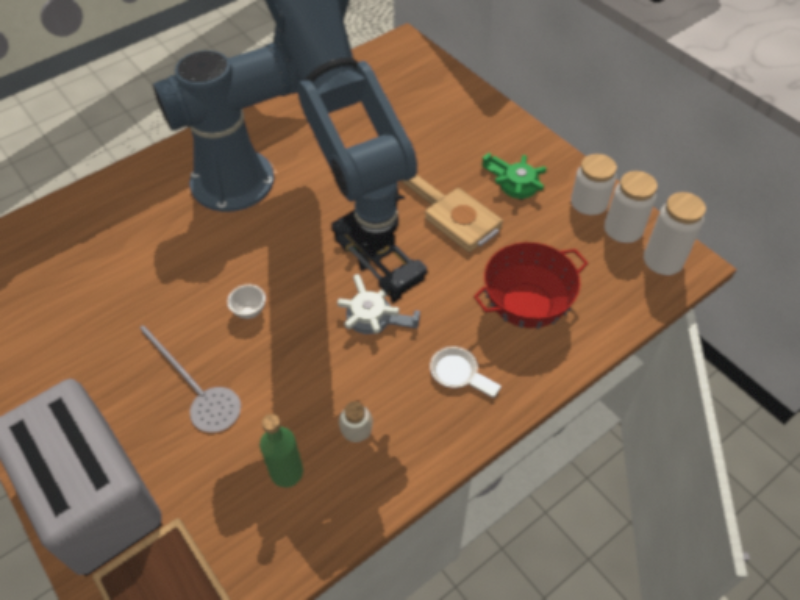

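View pics/side0.png

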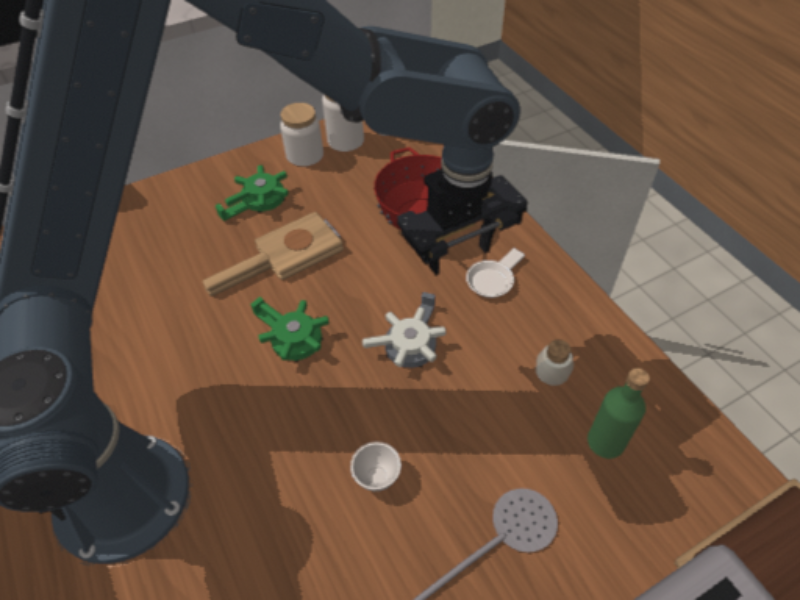

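The white counter is at about (368,305) in the scene view and (410,337) in the side view. There are two green look-alikes. I'll enlarge both views.

```bash
cat > h.py <<'E'
import numpy as np,cv2
from rig import bot
def ray(n,u,v,T=None):
    c=bot.get_calibration(n);K=c['mtx'];T=c['pose'] if T is None else T
    d=np.array([(u-K[0,2])/K[0,0],-(v-K[1,2])/K[1,1],-1.0])
    return T[:3,3],T[:3,:3]@d
def atz(n,u,v,z,T=None):
    o,d=ray(n,u,v,T);return o+d*(z-o[2])/d[2]
def proj(n,P,T=None):
    c=bot.get_calibration(n);T=c['pose'] if T is None else T
    q=T[:3,:3].T@(np.asarray(P)-T[:3,3]);q=np.array([q[0],-q[1],-q[2]]);u=c['mtx']@q;return u[:2]/u[2]
E
python3 - <<'E'
import numpy as np,cv2
for n,(x0,y0) in dict(scene=(200,160),side=(215,170)).items():
    p=np.load(f'pics/{n}0.npz')['p'][y0:y0+75,x0:x0+100,::-1]
    cv2.imwrite(f'pics/{n}c.png',cv2.resize(p,(800,600),interpolation=cv2.INTER_CUBIC))
E
```

```text
(no output)
```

View pics/scenec.png

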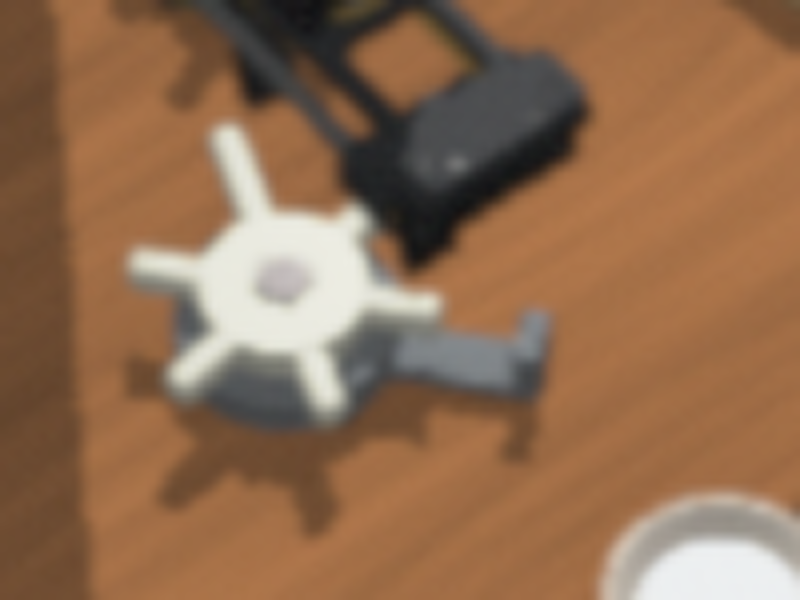

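View pics/sidec.png

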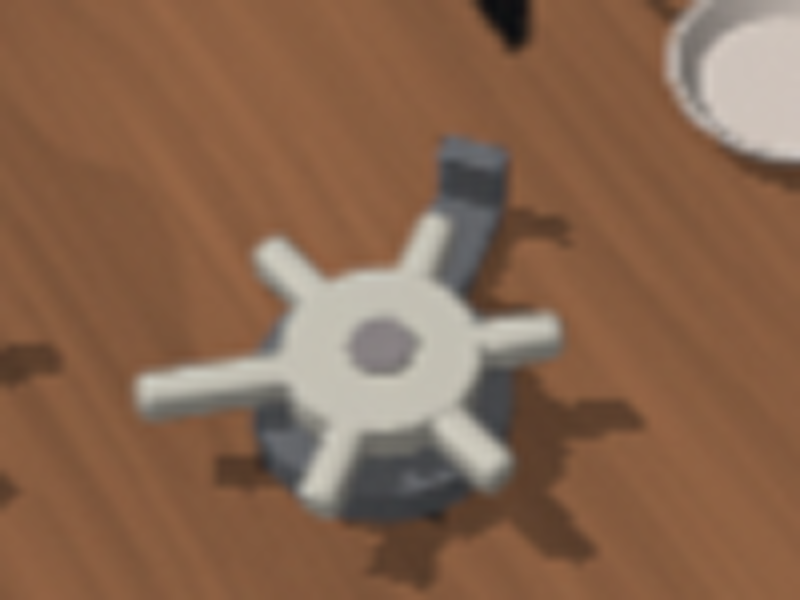

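```bash
python3 - <<'E'
from h import *
def cr(n,px,py):
    x0,y0=dict(scene=(200,160),side=(215,170))[n];return x0+(px+.5)/8-.5,y0+(py+.5)/8-.5
pts=dict(scene=dict(hub=(284,278,.046),lt=(227,130,.045),ptr=(534,322,.036),e0=(438,304,.045),e1=(325,412,.045),e2=(180,378,.045),e3=(132,262,.045)),
 side=dict(hub=(382,345,.046),lt=(140,388,.045),ptr=(475,150,.036),eA=(270,246,.045),eB=(440,222,.045),eC=(556,325,.045),eD=(497,470,.045),eE=(316,498,.045)))
for n in pts:
    h=None
    for k,(a,b,z) in pts[n].items():
        P=atz(n,*cr(n,a,b),z)
        if h is None:h=P
        d=P-h;print(n,k,P.round(4),np.hypot(*d[:2]).round(4),np.degrees(np.arctan2(d[1],d[0])).round(1))
E
```

```text
scene hub [0.5401 0.0256 0.046 ] 0.0 0.0
scene lt [0.462  0.0531 0.045 ] 0.0829 160.6
scene ptr [0.6162 0.0972 0.036 ] 0.1045 43.3
scene e0 [0.5895 0.0679 0.045 ] 0.065 40.6
scene e1 [ 6.034e-01 -6.000e-04  4.500e-02] 0.0685 -22.5
scene e2 [ 0.5535 -0.0369  0.045 ] 0.064 -77.9
scene e3 [ 0.4937 -0.0187  0.045 ] 0.0642 -136.4
side hub [0.5435 0.0222 0.046 ] 0.0 0.0
side lt [0.4606 0.0493 0.045 ] 0.0872 161.9
side ptr [0.622  0.0895 0.036 ] 0.1034 40.6
side eA [0.5304 0.0819 0.045 ] 0.0611 102.4
side eB [0.5897 0.0604 0.045 ] 0.06 39.6
side eC [ 0.6022 -0.0007  0.045 ] 0.063 -21.3
side eD [ 0.552  -0.0435  0.045 ] 0.0662 -82.6
side eE [ 0.4921 -0.0222  0.045 ] 0.0679 -139.2
```

The long tooth sits about 120° anticlockwise of the pointer, so the wheel is at -4.189 and needs 4 clicks. The axis is at about (0.542, 0.024) and the pointer direction is about 41.5°. The tooth resting at -18.5° can be pushed in +y, past the hump, with the shut fingers at r ≈ 66 mm. First I'll shut the gripper and approach above the start position.

Request:
jog_arm:
  motion: [10,40,-6,0,0,0,20,80,-12,0,0,0,28,120,-17,0,0,0,28,135,-17,0,0,0,28,145,-17,0,0,0,28,145,-17,0,0,0,28,145,-17,0,0,0]
  gripper: 0

```text
time_s: 0.98
position: [0.6091, -0.0279, 0.1009]
tcp_rot: [[0.001, 0.003, 1.0], [-1.0, -0.001, 0.001], [0.001, -1.0, 0.003]]
force: [0.5, 0.5, 0.7]
opening: 0.289
```

```bash
cat > look.py <<'E'
import sys
from h import *
tag=sys.argv[1]
s=bot.read_state();print(s['time_s'],s['position'].round(4) if hasattr(s['position'],'round') else s['position'],np.round(s['force'],2),s['opening'])
P=np.array(s['position']);
out=[]
for n in ['scene','side']:
    p,d=bot.capture(n)
    c=proj(n,[.55,.02,.045]).round().astype(int);x0,y0=c-[40,60] if n=='scene' else c-[50,50]
    x0,y0=c-50
    q=p[y0:y0+100,x0:x0+100,::-1];out.append(cv2.resize(q,(400,400),interpolation=cv2.INTER_CUBIC));print(n,x0,y0)
cv2.imwrite(f'pics/{tag}.png',np.hstack(out))
E
python3 look.py a1
```

```text
0.975 [ 0.6091 -0.0279  0.1009] [0.53 0.46 0.66] 0.2894212116037839
scene 185 147
side 215 163
```

View pics/a1.png

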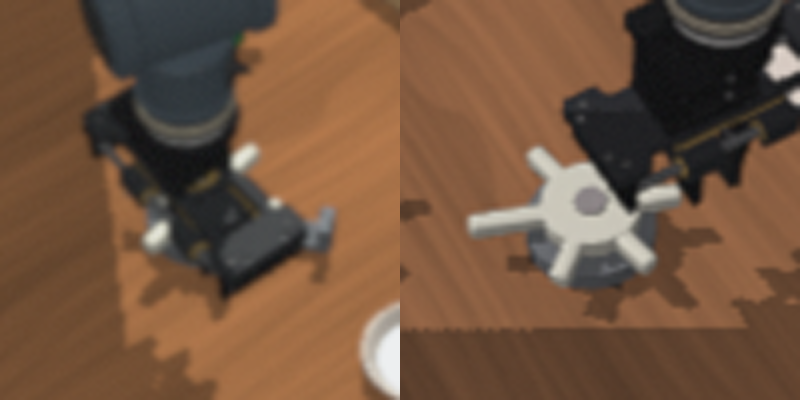

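The gripper is still shutting (0.29). I'll hold and look again.

Request:
jog_arm:
  motion: [0,0,0,0,0,0,0,0,0,0,0,0,0,0,0,0,0,0,0,0,0,0,0,0]

```text
time_s: 1.58
position: [0.6079, -0.028, 0.0995]
tcp_rot: [[-0.0, -0.0, 1.0], [-1.0, 0.0, -0.0], [-0.0, -1.0, -0.0]]
force: [-0.1, -1.0, 0.1]
opening: 0.007
```

```bash
python3 look.py a2; python3 - <<'E'
from h import *
s=bot.read_state();P=np.array(s['position'])
p,d=bot.capture('wrist');cv2.imwrite('pics/w1.png',cv2.resize(p[:,:,::-1],(800,600)))
for n in ['side','scene']:print(n,proj(n,P+[0,0,-.022]))
for dx in(-.015,.015):
  print(proj('side',P+[dx,0,-.022]))
E
```

```text
1.575 [ 0.6079 -0.028   0.0995] [-0.06 -1.01  0.12] 0.007456581685762979
scene 185 147
side 215 163
side [291.36036654 209.34858301]
scene [233.68778516 210.74732478]
[286.75670262 211.54264616]
[295.92712211 207.17211002]
```

View pics/a2.png

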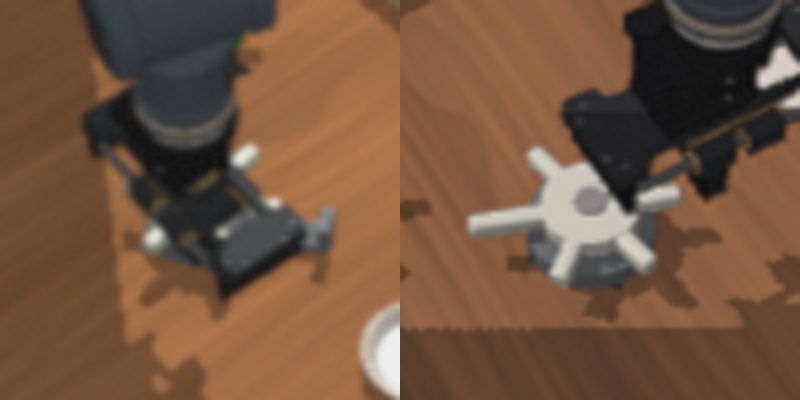

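View pics/w1.png

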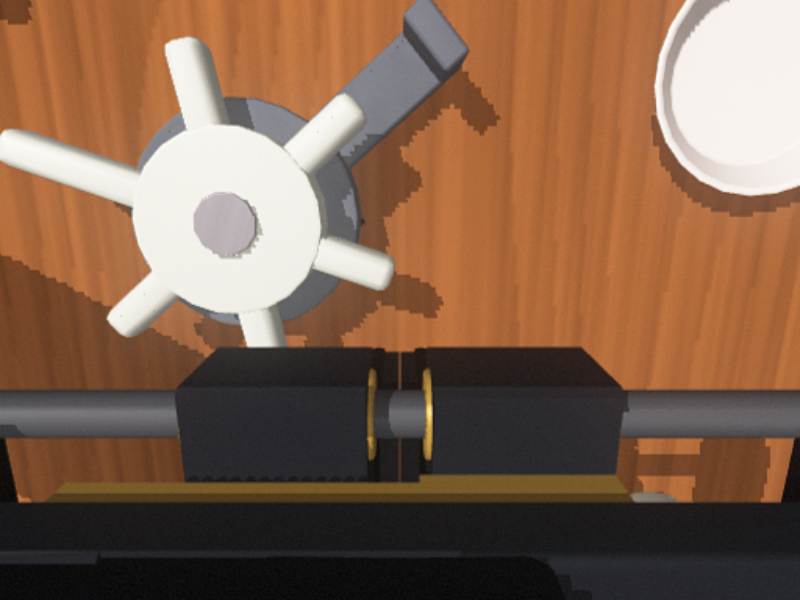

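The wrist view shows the wheel clearly: hub cap at (225,223), long-tooth tip at (5,147), pointer at about (420,35). I'll refine the axis from it.

```bash
cat > w.py <<'E'
from h import *
def wT(s):
    c=bot.get_calibration('wrist');T=np.eye(4);T[:3,:3]=np.array(s['tcp_rot']);T[:3,3]=s['position'];return T@c['hand_eye']
E
python3 - <<'E'
from w import *
T=wT(bot.read_state())
h=None
for k,a,b,z in [('hub',225,223,.046),('long',4,145,.045),('ptr',435,25,.036),('t-18',392,265,.045),('t41',350,103,.045),('t101',185,40,.045),('t-138',118,326,.045)]:
    P=atz('wrist',(a+.5)/1.5625-.5,(b+.5)/1.5625-.5,z,T)
    if h is None:h=P
    d=P-h;print(k,P.round(4),np.hypot(*d[:2]).round(4),np.degrees(np.arctan2(d[1],d[0])).round(1))
E
```

```text
hub [0.5425 0.0213 0.046 ] 0.0 0.0
long [0.4637 0.0495 0.045 ] 0.0838 160.3
ptr [0.6214 0.0915 0.036 ] 0.1056 41.7
t-18 [0.6056 0.005  0.045 ] 0.0652 -14.5
t41 [0.5908 0.0639 0.045 ] 0.0644 41.5
t101 [0.5337 0.0846 0.045 ] 0.0639 98.0
t-138 [ 0.4958 -0.0197  0.045 ] 0.0622 -138.7
```

Request:
jog_arm:
  motion: [0,25,0,0,0,0,0,45,0,0,0,0,0,51,0,0,0,0,0,51,0,0,0,0,-8,51,0,0,0,0,-14,51,0,0,0,0,-19,51,0,0,0,0,-24,51,0,0,0,0,-29,51,0,0,0,0,-34,51,0,0,0,0,-39,51,0,0,0,0,-43,51,0,0,0,0,-46,51,0,0,0,0,-49,51,0,0,0,0,-50,51,0,0,0,0,-50,51,0,0,0,0,-50,51,0,0,0,0]

```text
time_s: 3.85
position: [0.608, 0.0219, 0.0486]
tcp_rot: [[-0.0, -0.0, 1.0], [-1.0, -0.0, -0.0], [0.0, -1.0, -0.0]]
force: [-1.1, 0.2, 0.4]
opening: 0.003
```

```bash
cat > lw.py <<'E'
import sys
from w import *
s=bot.read_state();print(s['time_s'],np.round(s['position'],4),np.round(s['force'],2))
p,d=bot.capture('wrist');cv2.imwrite(f'pics/{sys.argv[1]}.png',cv2.resize(p[:,:,::-1],(800,600)))
E
python3 lw.py w2
```

```text
3.85 [0.608  0.0219 0.0486] [-1.08  0.23  0.42]
```

View pics/w2.png

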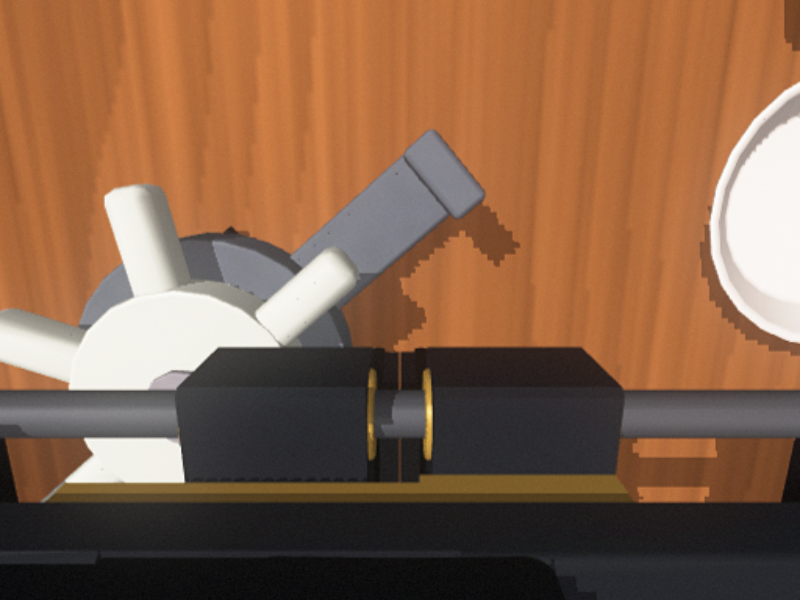

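The wheel clicked: a tooth is in line with the nose again. Next I'll lift, go back and check.

Request:
jog_arm:
  motion: [0,-20,0,0,0,0,0,-40,0,0,0,0,0,-51,0,0,0,0,25,-51,0,0,0,0,45,-51,0,0,0,0,50,-51,0,0,0,0,50,-51,0,0,0,0,50,-51,0,0,0,0]

```text
time_s: 4.9
position: [0.6077, -0.0274, 0.0993]
tcp_rot: [[0.0, -0.001, 1.0], [-1.0, 0.0, 0.0], [-0.0, -1.0, -0.001]]
force: [-0.5, 0.6, 0.6]
opening: 0.007
```

```bash
python3 lw.py w3
```

```text
4.9 [ 0.6077 -0.0274  0.0993] [-0.49  0.65  0.56]
```

View pics/w3.png

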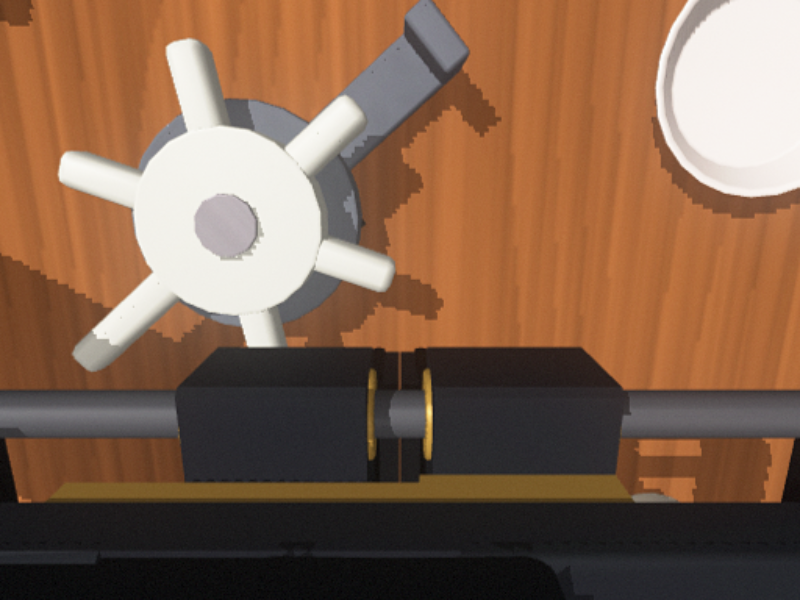

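The wheel made exactly one click. The long tooth now ends at (88,355), i.e. the -138.5° position, and the counter hasn't moved. Next is click 2, followed by the retreat.

Request:
jog_arm:
  motion: [0,25,0,0,0,0,0,45,0,0,0,0,0,51,0,0,0,0,0,51,0,0,0,0,-8,51,0,0,0,0,-14,51,0,0,0,0,-19,51,0,0,0,0,-24,51,0,0,0,0,-29,51,0,0,0,0,-34,51,0,0,0,0,-39,51,0,0,0,0,-43,51,0,0,0,0,-46,51,0,0,0,0,-49,51,0,0,0,0,-50,51,0,0,0,0,-50,51,0,0,0,0,-50,51,0,0,0,0]

```text
time_s: 7.08
position: [0.608, 0.0219, 0.0486]
tcp_rot: [[-0.0, 0.0, 1.0], [-1.0, -0.0, -0.0], [0.0, -1.0, 0.0]]
force: [0.3, 1.0, 0.5]
opening: 0.002
```

Request:
jog_arm:
  motion: [0,-20,0,0,0,0,0,-40,0,0,0,0,0,-51,0,0,0,0,25,-51,0,0,0,0,45,-51,0,0,0,0,50,-51,0,0,0,0,50,-51,0,0,0,0,50,-51,0,0,0,0]

```text
time_s: 8.07
position: [0.6077, -0.0274, 0.0993]
tcp_rot: [[0.0, -0.001, 1.0], [-1.0, 0.0, 0.0], [-0.0, -1.0, -0.001]]
force: [-0.7, 0.8, 0.2]
opening: 0.003
```

```bash
python3 lw.py w4
```

```text
8.075 [ 0.6077 -0.0274  0.0993] [-0.66  0.76  0.16]
```

View pics/w4.png

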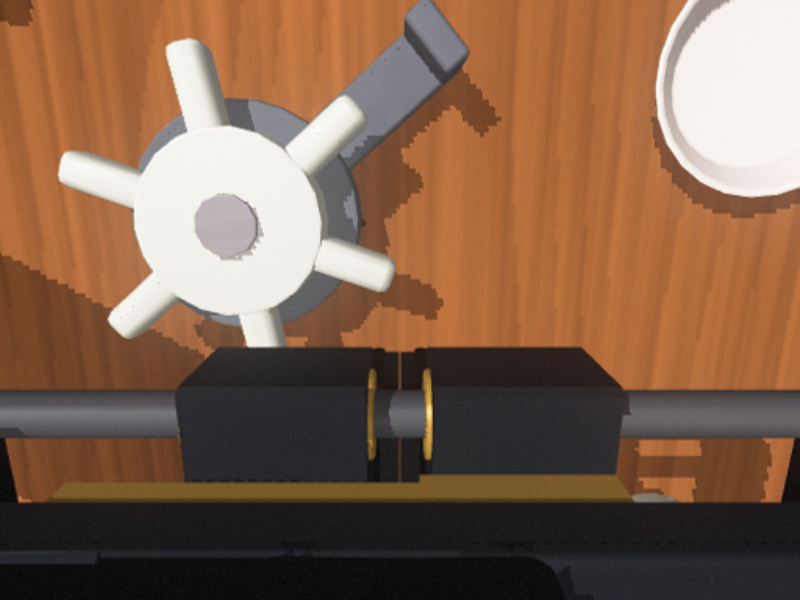

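The five visible teeth are all short, so the long one is at -78.5°, hidden under the gripper. That leaves two clicks. Click 3 brings the wheel to -1.047.

Request:
jog_arm:
  motion: [0,25,0,0,0,0,0,45,0,0,0,0,0,51,0,0,0,0,0,51,0,0,0,0,-8,51,0,0,0,0,-14,51,0,0,0,0,-19,51,0,0,0,0,-24,51,0,0,0,0,-29,51,0,0,0,0,-34,51,0,0,0,0,-39,51,0,0,0,0,-43,51,0,0,0,0,-46,51,0,0,0,0,-49,51,0,0,0,0,-50,51,0,0,0,0,-50,51,0,0,0,0,-50,51,0,0,0,0]

```text
time_s: 10.25
position: [0.608, 0.0219, 0.0486]
tcp_rot: [[-0.0, 0.0, 1.0], [-1.0, -0.0, -0.0], [0.0, -1.0, 0.0]]
force: [0.2, -0.0, 0.2]
opening: 0.003
```

Request:
jog_arm:
  motion: [0,-20,0,0,0,0,0,-40,0,0,0,0,0,-51,0,0,0,0,25,-51,0,0,0,0,45,-51,0,0,0,0,50,-51,0,0,0,0,50,-51,0,0,0,0,50,-51,0,0,0,0]

```text
time_s: 11.25
position: [0.6077, -0.0274, 0.0993]
tcp_rot: [[0.0, -0.001, 1.0], [-1.0, 0.0, 0.0], [-0.0, -1.0, -0.001]]
force: [-0.8, -0.3, -0.5]
opening: 0.007
```

```bash
python3 lw.py w5
```

```text
11.25 [ 0.6077 -0.0274  0.0993] [-0.85 -0.35 -0.51]
```

View pics/w5.png

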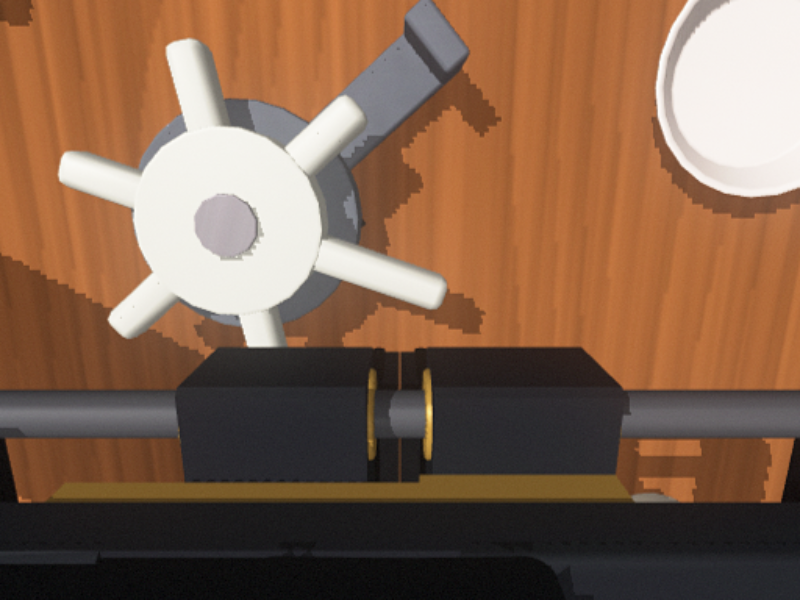

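The long tooth is now at -18.5° (tip at (440,290)), which is the last click before the pointer, and at rest. Now the final click, then I lift well clear.

Request:
jog_arm:
  motion: [0,25,0,0,0,0,0,45,0,0,0,0,0,51,0,0,0,0,0,51,0,0,0,0,-8,51,0,0,0,0,-14,51,0,0,0,0,-19,51,0,0,0,0,-24,51,0,0,0,0,-29,51,0,0,0,0,-34,51,0,0,0,0,-39,51,0,0,0,0,-43,51,0,0,0,0,-46,51,0,0,0,0,-49,51,0,0,0,0,-50,51,0,0,0,0,-50,51,0,0,0,0,-50,51,0,0,0,0]

```text
time_s: 13.42
position: [0.608, 0.0219, 0.0485]
tcp_rot: [[-0.0, -0.0, 1.0], [-1.0, -0.0, -0.0], [0.0, -1.0, -0.0]]
force: [-0.1, 0.6, 0.0]
opening: 0.006
```

Request:
jog_arm:
  motion: [0,-20,0,0,0,0,0,-40,0,0,0,0,0,-65,0,0,0,0,25,-90,0,0,0,0,45,-105,0,0,0,0,50,-110,0,0,0,0,50,-110,0,0,0,0,50,-110,0,0,0,0]

```text
time_s: 14.42
position: [0.6072, -0.0273, 0.1576]
tcp_rot: [[0.0, -0.002, 1.0], [-1.0, 0.001, 0.0], [-0.001, -1.0, -0.002]]
force: [-0.3, 0.7, -1.0]
opening: 0.009
```

```bash
python3 lw.py w6
```

```text
14.425 [ 0.6072 -0.0273  0.1576] [-0.32  0.69 -1.03]
```

View pics/w6.png

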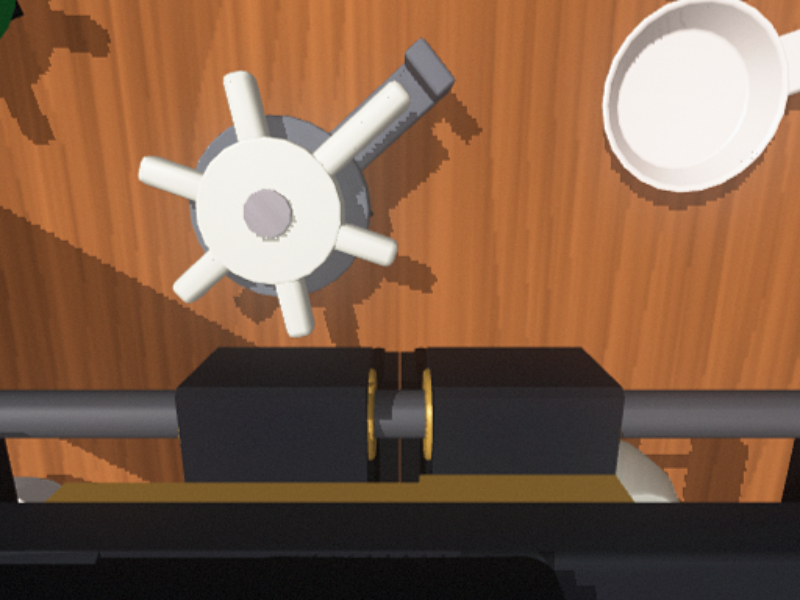

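The long tooth (tip at (397,95)) lies on the line from the hub (268,214) to the pointer (430,65). The arm is clear, so I'm handing in.

```bash
python3 -c "
from h import *
print(np.abs(bot.read_state()['qvel']).max());print(bot.hand_in())"
```

```text
0.204063089320885
the job is handed in; nothing more can be done
None
```

I clicked the wheel round from -4.189 to 0 in four single flicks with the shut fingertips, and handed the job in at about 14.5 s.

- **Clicks:** A wrist picture after each flick showed exactly one click. After the third, the wheel rested at -1.047 with the long tooth one click before the pointer, and the fourth was the final click.
- **Last check:** The final picture shows the long tooth in line with the pointer. The fingers were about 90 mm above the wheel, touching nothing.
- **Counter:** It showed no visible shift in the wrist pictures.
- **Forces:** The readings at the end of each move stayed around 1 N. I did not record the force during the pushes themselves.
- **Bystanders:** I did not measure these again at the end. The arm's path stayed over the counter, and no picture showed anything moved.

No check failed or disagreed. The hand-in gave no verdict.

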